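# Post the oblong printing block into the dust box

## Robot

A 7-joint arm with a two-finger parallel gripper is mounted at the origin on the work surface. World frame = base frame: x ahead of the robot, y to its left, z up, the work surface at z = 0. Lengths are in mm, angles in rad, forces in N, time in s.
With the tool pointing down it reaches from about 400 to 900 mm from the base axis. Payload 5.5 kg.
Tool frame: the origin (TCP) lies midway between the tips of the shut fingers; the grasp point (between the pads) lies r.pinch_z behind it (r.pinch_z is the distance from the TCP to the grasp point, in mm); z points along the fingers, y is the line along which they close (so a half turn about z gives the same grasp; the last joint's range is limited). The gripper opens to 85 mm and grips with 20 to 120 N. Pads are 22 mm wide; open, the fingers measure 114 mm over their backs; the gripper's body (76 mm by 85 mm) begins 54 mm behind the grasp point. The pads swing forward as they close: fully open they stand 13 mm farther back than shut.
Start: joints at [1.61, 0.501, -0.427, 1.55, 0.221, 1.138, -0.21], TCP at [144.293, -633.782, 231.31] pointing down, gripper open.
Joint ranges: [-2.88, 2.88], [-0.31, 2.03], [-1.54, 1.56], [0.2, 2.42], [-1.41, 4.55], [0.19, 2.02], [-2.57, 2.57]. Speed limits (rad/s): [2.57, 2.57, 3.14, 3.14, 3.14, 3.14, 3.14].

## Interface

Orientations are given as a unit quaternion [w, x, y, z].
In Python, from plant import r gives the robot as it stands.
- The arm moves only by the tool move_arm, never from a script. Its argument "commands" is a list of rows, each a list of 7 numbers: the turn, a rotation vector about the world's x, y, z in rad, then the shift along the world's x, y, z in mm, then the closure, from 0 (fully open) to 1 (shut). In form: [[rx, ry, rz, x, y, z, jaw], ...]. A call has 1 to 12 rows; each row is the pose to reach, as a shift and turn from the pose commanded when the call began; what a row does not reach only later rows make up. A row lasts 1/8 s, in which the tool goes at most 62.5 mm and 10.7 degrees, less where a joint would pass 70% of its speed; a pose out of reach is approached as far as the arm can. A call with a gripper value outside its range is refused whole. The fingers move at their own pace and stop on an object; the grip force is fixed at half the most. Time passes only in rows, so rows that repeat a pose let the fingers close. It gives the time, the measured TCP pose, the force, the opening and the grip force at its end, in the units of the state.
- r.state(): the state, without advancing time (a new reading comes with each control period).
- r.grab_frame(name): name is "scene" or "top" or "wrist"; returns a dict with "image" (384x512x3 uint8, red, green, blue), "camera_matrix" (3x3 intrinsics, pixels), "T" (4x4, takes a point from camera to world coordinates). Camera axes: x right, y up, looking along -z (the intrinsics and any distortion apply to the point x, -y, -z); pixel columns grow to the right and rows downward; lengths in mm; the calibration is good to about 2 mm. A picture is of the moment at which its call begins. There is no depth.
- r.finish_job(): hands the job in; it is judged then, once.
The state is a dict: "clock": time; "q": joint angles; "joint_velocities": joint speeds; "tau": joint torques, N m; "eef_pos": TCP position; "tcp_rot": TCP orientation; "contact_force": force on the tool from outside, world axes, zero at the start; "torque": the same for the moment, N m; "finger_gap": opening from 0.0 (shut) to 1.0 (fully open); "gripper_force": force on a finger pad.
Only numpy, scipy, OpenCV 4.12 (cv2) and the standard library are available. Lean on these libraries where they do the work, as an engineer would, in place of code of your own. Each camera call takes 0.05 s, during which the arm holds its last target. There are 200 camera calls.

## Task

Take the oblong printing block out of the tray, set it down flat on the ledge of the dust box and let go of it, then push it in through the sprung flap so that it drops to the bottom of the box and the flap swings fully shut behind it. Leave the other two blocks where they lie in the tray and do not disturb the mallet.

Things in the scene. Friction and masses are not known exactly. Their poses are not given: they have to be found in the camera images.
- oblong_c (a point): Oblong printing block of pale wood, a cuboid 60 mm long (its x axis), 44 mm wide (its y axis), 32 mm high (z up), 70 to 140 g, six chalk circles on top. The point is its centre. It lies flat in the tray, in any of the three places, with its long side roughly across the tray (along the tray's x).
- tray: Fixed open wooden tray, outside 122 mm (its x) by 312 mm (its y) by 35 mm high, walls and floor 6 mm thick. Origin at the centre of its underside, on the table. The three blocks lie in it in a row along its y, about 98 mm apart.
- round_c (a point): Round printing block, 54 mm diameter, 32 mm high, in the tray; the point is its centre. Leave it alone.
- square_c (a point): Square printing block, 44 x 44 x 32 mm, in the tray; the point is its centre. Leave it alone.
- dustbox: Fixed wooden dust box, 160 mm wide (its x), 204 mm high, with a loading ledge and a sprung flap. Origin on the table directly below the outer face of its front wall, on its middle line; +y points inward through the flap, z up. All its points below are in this frame. Clear fixed lid (z = 200 to 204 mm), clear +x side. Front wall 8 mm thick, y = 0 to 8 mm.
- ledge (a point): Middle of the ledge top outside the flap (x 0, y -70, z 90 mm of the dust box, axes alike). The ledge is flat, 160 mm wide, from y = -140 mm (outer end) to y = +10 mm, where it ends inside, past the flap, in a sheer drop to the box floor.
- mouth (a point): Middle of the opening (x 0, y 0, z 125 mm of the dust box, axes alike): 130 mm wide, 70 mm high, from the ledge up to z = 160 mm. Above it a visor sticks out to y = -28 mm at z = 166 to 174 mm, full width, so an upright gripper cannot follow the block in: tilt the tool about 45 degrees, fingers pointing inward and down.
- well (a point): Middle of the box floor (x 0, y 79, z 8 mm of the dust box). The well inside reaches from y = 10 to 148 mm and is 148 mm wide. A block pushed until its middle is past the ledge's inner end (y = 10 mm) tips and drops in.
- flap (a joint): Angle of the aluminium flap, 126 mm wide, 67 mm high, hinged along its top edge at y = 4 mm, z = 160 mm of the dust box. 0 = shut (hanging upright, 3 mm above the ledge), grows to 1.4 rad as its foot swings inward and up; it does not open outward. A light spring shuts it: about 0.1 N at its foot starts it, about 0.7 N holds it wide open.
- mallet_c (a point): Wooden mallet lying on the table: head a cylinder 48 mm diameter, 75 mm long, handle 150 mm; the point is the centre of the head. Leave it alone.
There are look-alikes about, which are no part of the job. Leave any pink or red look-alike of the part that bears oblong_c alone.

How it is judged (in metres and radians):
On the way, in this order (a step that is already met when the one before it is completed fails the run):
1. the oblong block is lifted clear out of the tray (height (world z) of oblong_c above 0.065 m), for 0.1 s.
2. the oblong block lies flat and let go on the ledge, outside the shut flap (x of oblong_c in the frame of dustbox between -0.08 and 0.08 m and y of oblong_c in the frame of dustbox between -0.14 and -0.02 m and height (world z) of oblong_c between 0.1 and 0.112 m and angle between oblong_c's own z axis and vertical below 0.15 rad and linear speed of oblong below 0.03 m/s and contact force between the fingers and oblong below 0.05 N and value of joint flap below 0.06 rad), for 0.2 s.
3. the oblong block is pushed in under the open flap (y of oblong_c in the frame of dustbox above 0.005 m and value of joint flap above 0.25 rad).
At the end, for the whole second after the job is handed in: The oblong block rests at the bottom of the dust box's well (its centre lower than 65 mm above the table, inside the walls), at rest; the flap is shut to within 0.05 rad; the round and square blocks and the mallet are within 30 mm of where they started (x of oblong_c in the frame of dustbox between -0.076 and 0.076 m and y of oblong_c in the frame of dustbox between 0.01 and 0.15 m and height (world z) of oblong_c below 0.065 m and linear speed of oblong below 0.02 m/s and value of joint flap below 0.05 rad and distance of each of round_c, square_c, mallet_c from where it was at the start of the episode below 0.03 m); the robot touches nothing.
It fails at once if the round or the square block is moved more than 30 mm (distance of any of round_c, square_c from where it was at the start of the episode above 0.03 m).
It fails at once if the mallet is moved more than 30 mm (distance of mallet_c from where it was at the start of the episode above 0.03 m).
It also fails if it takes over 61 s, if anything falls off the work surface, if the arm or the gripper's body presses on something with over 40 N, if the wrist force passes 120 N, or if a joint passes its speed limit or range.

## Working session

There is one attempt and no reset: what is moved stays moved. The work goes in short steps, Python scripts to look and compute and a tool call to move; the robot and the scene stay as the last step left them, time stands still between calls to the robot, and variables do not carry over. Pictures are saved under pics/ and viewed, at most 10 in all, crops included, and the job is handed in when it is done.

Besides the shell and the picture viewer there is one more tool, called after ">>>" by a JSON object that holds its "op" and its "data", one argument or row to a line. move_arm: Moves the arm, as the interface text tells. Its arguments: {"type":"object","properties":{"commands":{"type":"array","items":{"type":"array","items":{"type":"number"}}}},"required":["commands"]}

```bash
mkdir -p pics; cat > h.py <<'E'
import numpy as np,cv2
from plant import r
def grab(n,f):
    d=r.grab_frame(n); cv2.imwrite(f"pics/{f}.png",d["image"][:,:,::-1]); np.savez(f"{f}.npz",**{k:d[k] for k in("image","camera_matrix","T")}); return d
def ray(d,u,v):
    K=np.array(d["camera_matrix"]);T=np.array(d["T"])
    p=np.linalg.inv(K)@[u,v,1]; return T[:3,3],T[:3,:3]@np.array([p[0],-p[1],-p[2]])
def plane(d,u,v,z):
    o,k=ray(d,u,v); return (o+k*(z-o[2])/k[2]).round(1)
def proj(d,P):
    T=np.array(d["T"]);c=T[:3,:3].T@(np.array(P,float)-T[:3,3]); p=np.array(d["camera_matrix"])@[c[0],-c[1],-c[2]]; return (p[:2]/p[2]).round(1)
def two(d1,p1,d2,p2):
    (o1,k1),(o2,k2)=ray(d1,*p1),ray(d2,*p2)
    s=np.linalg.lstsq(np.c_[k1,-k2],o2-o1,rcond=None)[0]; a=o1+k1*s[0];b=o2+k2*s[1]
    return ((a+b)/2).round(1),np.linalg.norm(a-b).round(1)
E
python3 - <<'E'
from h import *
a=grab("top","top0");b=grab("scene","scene0")
for d in(a,b): print(np.array(d["T"]).round(2).tolist(),np.array(d["camera_matrix"]).round(1).tolist())
cv2.imwrite("pics/top0x.png",cv2.resize(a["image"][:,:,::-1],(800,600)));cv2.imwrite("pics/scene0x.png",cv2.resize(b["image"][:,:,::-1],(800,600)))
print(r.state(),r.pinch_z, [k for k in d if 'dist' in k])
E
```

```text
[[-0.02, 1.0, -0.1, 481.78], [-1.0, -0.02, -0.0, -81.39], [-0.0, 0.1, 1.0, 1136.05], [0.0, 0.0, 0.0, 1.0]] [[385.4, 0.0, 255.4], [0.0, 385.4, 188.7], [0.0, 0.0, 1.0]]
[[0.82, -0.47, 0.33, 1005.43], [0.58, 0.68, -0.45, -648.07], [-0.01, 0.56, 0.83, 1221.74], [0.0, 0.0, 0.0, 1.0]] [[468.8, 0.0, 259.1], [0.0, 468.8, 194.0], [0.0, 0.0, 1.0]]
{'clock': 0.1, 'q': array([ 1.61020122,  0.50175522, -0.4268206 ,  1.55134538,  0.22077087,
        1.1383156 , -0.21029225]), 'joint_velocities': array([-0.00086434, -0.00391013,  0.00021662, -0.00118137,  0.00062507,
        0.00121858,  0.00239755]), 'tau': array([-1.10202155e-02, -5.70811951e+01, -5.83847165e+00, -2.81748551e+01,
        1.05167215e-02,  5.59029504e-03, -2.97747704e-05]), 'eef_pos': array([ 144.09314554, -633.17874444,  230.36354895]), 'tcp_rot': array([-8.85980573e-04,  9.93742518e-01,  1.11691633e-01, -5.42224496e-05]), 'contact_force': array([ 0.47797939,  0.63479405, -0.15053618]), 'torque': array([-0.03199138,  0.03286509,  0.02987905]), 'gripper_force': 0.0, 'finger_gap': 0.9979198095819046} 18.700000000000003 []
```

View pics/top0x.png

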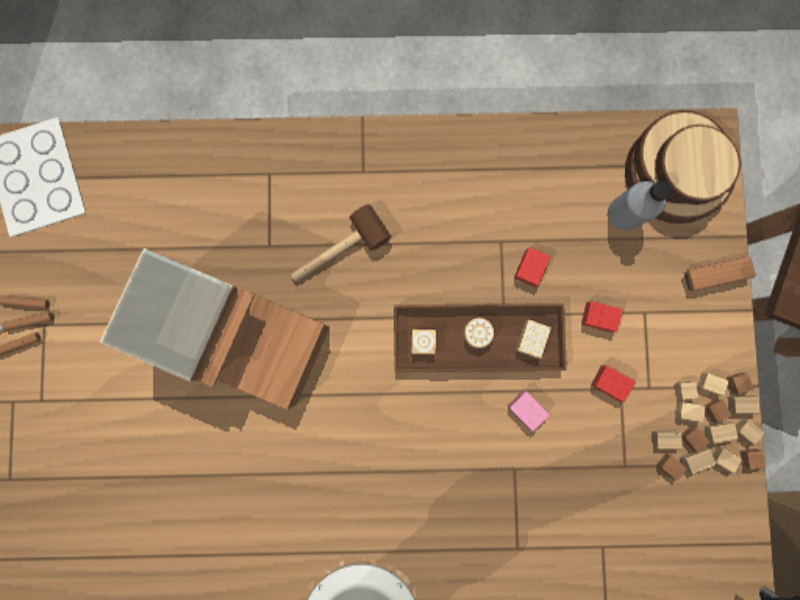

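View pics/scene0x.png

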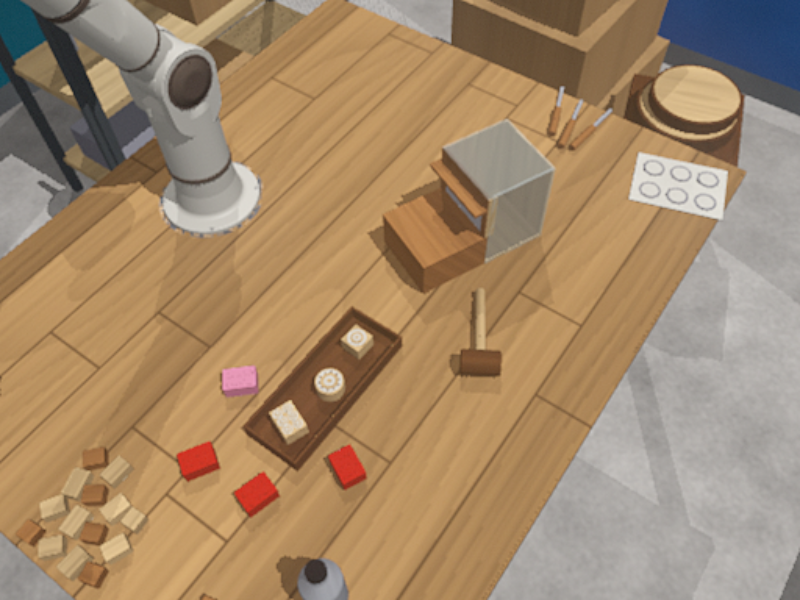

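The top view (800x600) shows the tray at (395–565, 305–378): the square block at (424,342), the round at (479,333) and the oblong at (534,339). The dust box's lid is at (165,315), its ledge end runs (328,325)–(290,408), and the mallet head is at (370,228). The scene view agrees.

```bash
python3 - <<'E'
from h import *
d=np.load("top0.npz");e=np.load("scene0.npz")
def blocks(d,box,name):
    im=d["image"];hsv=cv2.cvtColor(im,cv2.COLOR_RGB2HSV)
    m=((hsv[...,2]>150)).astype(np.uint8); k=np.zeros_like(m);x0,y0,x1,y1=box;k[y0:y1,x0:x1]=1;m*=k
    m=cv2.morphologyEx(m,cv2.MORPH_CLOSE,np.ones((3,3)))
    for c in cv2.findContours(m,cv2.RETR_EXTERNAL,cv2.CHAIN_APPROX_NONE)[0]:
        if cv2.contourArea(c)>60:
            w=np.array([plane(d,*p[0],38)[:2] for p in c],np.float32); print(name,cv2.boundingRect(c),cv2.minAreaRect(w))
blocks(d,(257,200,357,236),"top")
s=.64
L=lambda p,z:plane(d,p[0]*s,p[1]*s,z)
print("ledge outer",L((328,325),90),L((290,408),90)); print("lid",[L(p,204).tolist() for p in((145,249),(232,288),(193,381),(103,342))])
print("mallet",L((370,228),30),L((293,278),10)); print("tray",L((395,305),35),L((565,305),35),L((565,371),35),L((395,371),35))
g=lambda a:cv2.resize(a,None,fx=6,fy=6,interpolation=cv2.INTER_CUBIC)[:,:,::-1]
A=g(d["image"][150:268,55:215])[:600,:800];A=cv2.resize(d["image"][150:270,60:220],(800,600),interpolation=cv2.INTER_CUBIC)[:,:,::-1]
cv2.imwrite("pics/c1.png",A)
cv2.imwrite("pics/c2.png",cv2.resize(e["image"][75:195,235:395],(800,600),interpolation=cv2.INTER_CUBIC)[:,:,::-1])
E
```

```text
top (263, 211, 16, 16) ((504.10302734375, -122.36618041992188), (42.60498809814453, 42.512184143066406), 87.9546127319336)
top (332, 205, 20, 24) ((505.5018310546875, -324.92657470703125), (43.69811248779297, 60.489166259765625), 70.27389526367188)
top (297, 203, 19, 20) ((519.0142822265625, -224.12344360351562), (53.06041717529297, 51.17374801635742), 24.743486404418945)
ledge outer [534.6  43.5  90. ] [393.6 109.9  90. ]
lid [[654.0, 315.8, 204.0], [589.5, 178.9, 204.0], [447.2, 237.8, 204.0], [509.8, 377.7, 204.0]]
mallet [716.9 -29.4  30. ] [628.5 118.2  10. ]
tray [571.5 -73.2  35. ] [ 565.  -384.7   35. ] [ 445. -379.   35.] [451.3 -70.8  35. ]
```

View pics/c1.png

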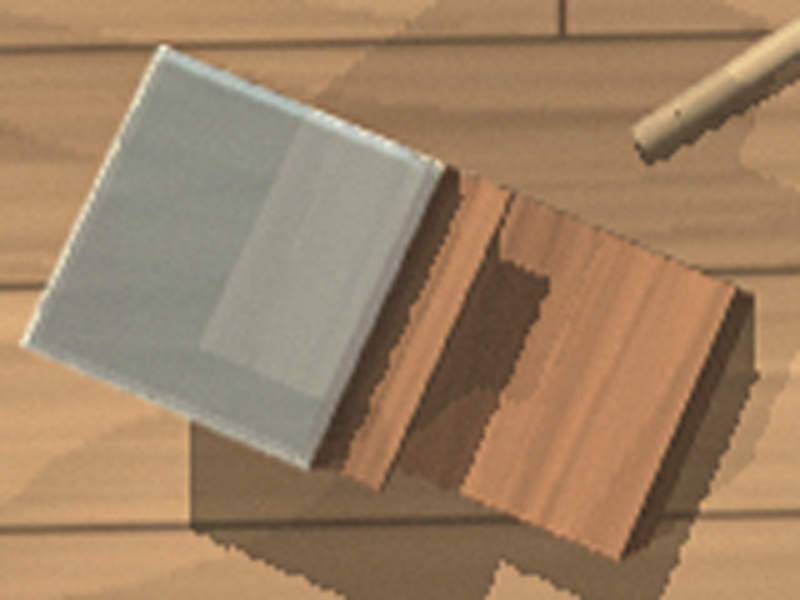

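View pics/c2.png

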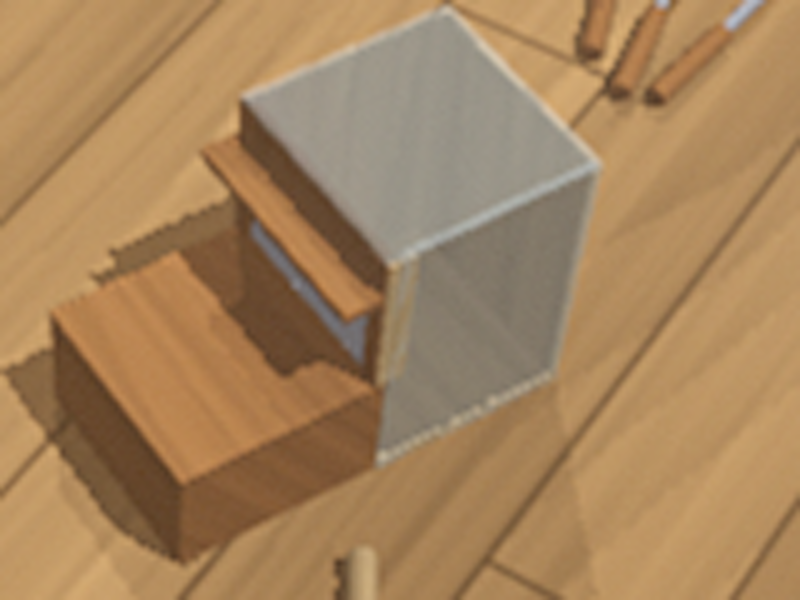

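The crops (5x) show the ledge's outer corners at (738,290) and (620,560) in the top view, and (52,317) and (182,483) in the scene view. The lid corners are sharp in both, and the flap is visible and shut below the visor.

```bash
python3 - <<'E'
from h import *
d=np.load("top0.npz");e=np.load("scene0.npz")
t=lambda p:(60+p[0]/5,150+p[1]/5); s=lambda p:(235+p[0]/5,75+p[1]/5)
P=[((738,290),(182,483),(80,-140,90)),((620,560),(52,317),(-80,-140,90)),((440,165),(390,263),(80,0,204)),((312,468),(240,97),(-80,0,204)),((162,46),(597,163),(80,None,204)),((22,345),(447,8),(-80,None,204))]
loc=[];W=[]
for a,b,l in P:
    a=t(a);b=s(b); p,g=two(d,a,e,b); print(l,p,g,plane(d,*a,l[2]),plane(e,*b,l[2]))
    m=(plane(d,*a,l[2])+plane(e,*b,l[2]))/2
    if l[1] is not None: loc.append(l[:2]);W.append(m[:2])
loc=np.array(loc,float);W=np.array(W)
lc=loc-loc.mean(0);wc=W-W.mean(0)
th=np.arctan2((lc[:,0]*wc[:,1]-lc[:,1]*wc[:,0]).sum(),(lc*wc).sum())
R=np.array([[np.cos(th),-np.sin(th)],[np.sin(th),np.cos(th)]]); o=W.mean(0)-R@loc.mean(0)
print("th",th,"o",o,"res",(W-(loc@R.T+o)).round(1).tolist())
np.savez("box.npz",R=R,o=o,th=th)
for q in((0,-80),(0,-140),(0,-40),(0,10)): print(q,(R@q+o).round(1))
# oblong in scene
im=e["image"];hsv=cv2.cvtColor(im,cv2.COLOR_RGB2HSV); m=(hsv[...,2]>185).astype(np.uint8);k=np.zeros_like(m);k[250:290,165:205]=1;m*=k
for c in cv2.findContours(cv2.morphologyEx(m,3,np.ones((3,3))),0,1)[0]:
    if cv2.contourArea(c)>50: print(cv2.boundingRect(c),cv2.minAreaRect(np.array([plane(e,*p[0],38)[:2] for p in c],np.float32)))
E
```

```text
(80, -140, 90) [537.4  52.8  83.2] 6.4 [534.7  49.8  90. ] [542.3  51.   90. ]
(-80, -140, 90) [392.4 118.6  77.1] 5.8 [391.4 114.2  90. ] [401.3 112.   90. ]
(80, 0, 204) [594.9 183.3 196.7] 3.3 [592.8 180.1 204. ] [598.7 178.9 204. ]
(-80, 0, 204) [449.3 244.  199.2] 4.9 [447.8 240.5 204. ] [453.4 241.9 204. ]
(80, None, 204) [656.2 320.  198.6] 2.2 [654.4 316.8 204. ] [658.6 315.9 204. ]
(-80, None, 204) [511.3 388.  194.3] 4.4 [509.5 381.4 204. ] [517.  380.4 204. ]
th -0.40881607835668693 o [523.12662748 210.28144715] res [[-2.4, 0.4], [2.3, -0.5], [-0.8, 1.0], [0.9, -0.9]]
(0, -80) [491.3 136.9]
(0, -140) [467.5  81.8]
(0, -40) [507.2 173.6]
(0, 10) [527.1 219.5]
(172, 256, 24, 24) ((508.3224182128906, -325.5094909667969), (44.04217529296875, 59.957767486572266), 69.47755432128906)
```

>>> {"op": "move_arm", "data": {
  "commands": [
    [0,0,-0.14,45,38,0,0.27],
    [0,0,-0.28,90,77,0,0.27],
    [0,0,-0.42,135,115,0,0.27],
    [0,0,-0.57,181,154,0,0.27],
    [0,0,-0.57,226,193,0,0.27],
    [0,0,-0.57,271,231,-20,0.27],
    [0,0,-0.57,316,270,-60,0.27],
    [0,0,-0.57,362,308,-90,0.27],
    [0,0,-0.57,362,308,-90,0.27],
    [0,0,-0.57,362,308,-90,0.27]
  ]
}}

```text
clock: 1.35
eef_pos: [506.3, -324.7, 140.4]
tcp_rot: [-0.0, 0.985, -0.171, -0.001]
contact_force: [-0.0, -0.3, -0.1]
finger_gap: 0.73
gripper_force: 0.0
```

```bash
python3 - <<'E'
from h import *
w=grab("wrist","w1"); s=r.state(); print(s["eef_pos"],s["tcp_rot"],s["q"],s["finger_gap"])
print(np.array(w["T"]).round(2).tolist(),proj(w,(506.5,-325.5,38)))
im=w["image"];hsv=cv2.cvtColor(im,cv2.COLOR_RGB2HSV);m=((hsv[...,2]>150)&(hsv[...,1]<130)).astype(np.uint8)
m=cv2.morphologyEx(m,3,np.ones((9,9)))
for c in cv2.findContours(m,0,1)[0]:
    if cv2.contourArea(c)>1500: print(cv2.boundingRect(c),cv2.minAreaRect(np.array([plane(w,*p[0],38)[:2] for p in c],np.float32)))
E
```

```text
[ 505.60481825 -326.57944089  141.17935204] [ 2.87155708e-04  9.85032871e-01 -1.72365723e-01 -4.66643246e-04] [ 0.86125115  0.52093255 -0.43926097  1.75249642  0.26856255  0.9284417
 -1.6065666 ] 0.7328680929183727
[[-0.34, 0.9, 0.28, 577.05], [-0.94, -0.32, -0.1, -349.46], [-0.0, -0.3, 0.96, 283.17], [0.0, 0.0, 0.0, 1.0]] [264.1 187.2]
(179, 268, 154, 95) ((402.3977355957031, -278.73590087890625), (133.74942016601562, 92.2061538696289), 76.06831359863281)
(0, 238, 68, 57) ((506.23193359375, -121.98786926269531), (46.58695983886719, 44.18031692504883), 86.44380950927734)
(103, 180, 69, 65) ((519.87646484375, -224.9798583984375), (53.01658248901367, 52.57456970214844), 20.973390579223633)
(235, 148, 59, 76) ((506.7797546386719, -325.5221862792969), (43.428707122802734, 59.84602355957031), 69.78672790527344)
(0, 0, 512, 339) ((534.0653686523438, -378.1019592285156), (453.12432861328125, 233.8438262939453), 51.81435775756836)
```

View pics/w1.png

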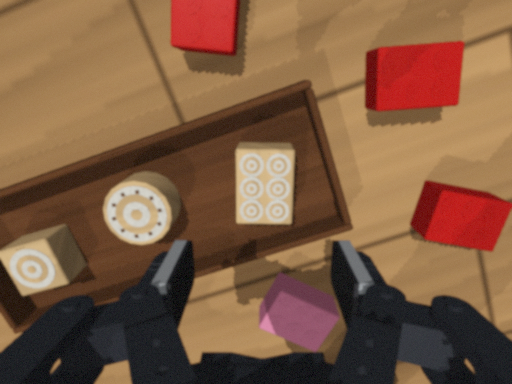

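The wrist view shows the oblong (six circles) at (265,184), aligned with the open fingers at (175,270) and (350,270). It measures (506.7, -325.5), so I descend and grasp.

>>> {"op": "move_arm", "data": {
  "commands": [
    [0,0,0,0,0,-50,0.27],
    [0,0,0,0,0,-95,0.27],
    [0,0,0,0,0,-120,0.27],
    [0,0,0,0,0,-134,0.27],
    [0,0,0,0,0,-134,0.27],
    [0,0,0,0,0,-134,1],
    [0,0,0,0,0,-134,1],
    [0,0,0,0,0,-134,1],
    [0,0,0,0,0,-134,1],
    [0,0,0,0,0,-134,1]
  ]
}}

```text
clock: 2.65
eef_pos: [507.5, -326.8, 9.1]
tcp_rot: [0.001, 0.985, -0.172, 0.001]
contact_force: [-0.7, 0.2, 7.2]
finger_gap: 0.502
gripper_force: 62.6
```

>>> {"op": "move_arm", "data": {
  "commands": [
    [0,0,0,0,0,30,1],
    [0,0,0,0,0,75,1],
    [0,0,0,0,0,130,1],
    [0,0,0,0,0,160,1],
    [0,0,-0.03,-2,50,160,1],
    [0,0,-0.06,-5,105,160,1],
    [0,0,-0.06,-8,165,160,1],
    [0,0,-0.06,-11,225,160,1],
    [0,0,-0.06,-14,285,160,1],
    [0,0,-0.06,-17,345,160,1],
    [0,0,-0.06,-19,400,160,1],
    [0,0,-0.06,-21,430,160,1]
  ]
}}

```text
clock: 4.15
eef_pos: [484.6, 107.9, 167.9]
tcp_rot: [-0.001, 0.98, -0.2, 0.0]
contact_force: [1.1, -1.2, -1.4]
finger_gap: 0.5
gripper_force: 61.7
```

>>> {"op": "move_arm", "data": {
  "commands": [
    [0,0,0,0,19,0,1],
    [0,0,0,0,19,0,1],
    [0,0,0,0,19,0,1]
  ]
}}

```text
clock: 4.53
eef_pos: [485.3, 122.1, 167.3]
tcp_rot: [0.0, 0.979, -0.202, 0.0]
contact_force: [-0.6, -0.7, -1.5]
finger_gap: 0.505
gripper_force: 61.7
```

```bash
python3 - <<'E'
from h import *
d=grab("top","top2");e=grab("scene","scene2"); s=r.state(); print(s["clock"],s["eef_pos"],s["tcp_rot"],s["q"],s["finger_gap"],s["contact_force"])
cv2.imwrite("pics/v2.png",np.hstack([cv2.resize(d["image"][130:290,50:240],(400,337)),cv2.resize(e["image"][60:220,200:390],(400,337))])[:,:,::-1])
E
```

```text
4.625 [485.41663118 121.67103485 167.25632698] [ 4.15873984e-04  9.79245661e-01 -2.02676491e-01  4.72997775e-05] [ 0.22112866  0.34424057 -0.61644587  1.97614245  0.25329671  0.89710697
 -2.50625822] 0.505792071182626 [ 0.01675379 -0.23482827 -1.13395931]
```

View pics/v2.png

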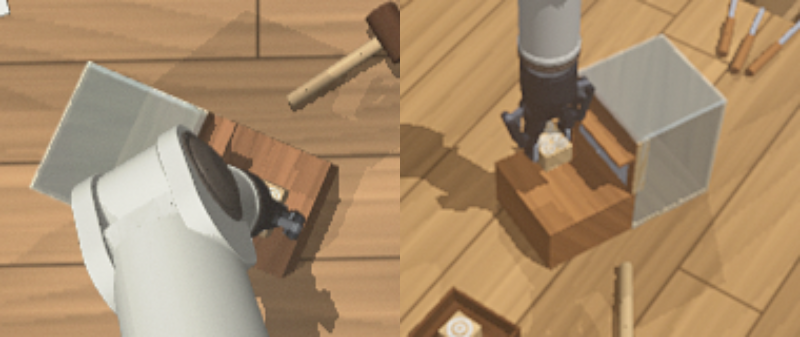

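The block is held above the ledge, clear of the visor, so I lower and release it.

>>> {"op": "move_arm", "data": {
  "commands": [
    [0,0,0,0,0,-35,1],
    [0,0,0,0,0,-55,1],
    [0,0,0,0,0,-66,1],
    [0,0,0,0,0,-71,1],
    [0,0,0,0,0,-73,1],
    [0,0,0,0,0,-73,1]
  ]
}}

```text
clock: 5.38
eef_pos: [485.7, 123.3, 94.8]
tcp_rot: [-0.0, 0.979, -0.202, 0.0]
contact_force: [0.4, -0.0, -0.9]
finger_gap: 0.503
gripper_force: 61.8
```

>>> {"op": "move_arm", "data": {
  "commands": [
    [0,0,0,0,0,0,0.2],
    [0,0,0,0,0,0,0.2],
    [0,0,0,0,0,0,0.2],
    [0,0,0,0,0,0,0.2],
    [0,0,0,0,0,15,0.2],
    [0,0,0,0,0,45,0.2],
    [0,0,0,0,0,100,0.2],
    [0,0,0,0,0,130,0.2],
    [0,0,0,0,0,130,1]
  ]
}}

```text
clock: 6.5
eef_pos: [487.5, 124.5, 228.1]
tcp_rot: [-0.001, 0.98, -0.201, 0.003]
contact_force: [-0.6, 0.5, 0.0]
finger_gap: 0.599
gripper_force: 0.0
```

```bash
python3 - <<'E'
from h import *
e=grab("scene","scene3");w=grab("wrist","w3"); s=r.state(); print(s["clock"],s["eef_pos"],s["tcp_rot"],s["q"],s["finger_gap"],s["contact_force"])
cv2.imwrite("pics/v3.png",np.hstack([cv2.resize(w["image"],(400,300)),cv2.resize(e["image"][80:200,230:390],(400,300))])[:,:,::-1])
b=np.load("box.npz")
im=w["image"];hsv=cv2.cvtColor(im,cv2.COLOR_RGB2HSV)
for vt in(150,180):
  m=cv2.morphologyEx(((hsv[...,2]>vt)&(hsv[...,1]<110)).astype(np.uint8),3,np.ones((7,7)))
  for c in cv2.findContours(m,0,1)[0]:
    if cv2.contourArea(c)>800:
      q=cv2.minAreaRect(np.array([plane(w,*p[0],122)[:2] for p in c],np.float32)); print(vt,cv2.boundingRect(c),q,b["R"].T@(np.array(q[0])-b["o"]))
E
```

```text
6.6 [485.31708594 123.39667368 224.84527232] [-1.18795174e-04  9.79480296e-01 -2.01539097e-01  5.72208515e-04] [ 0.18415935  0.25221707 -0.5611385   1.92315392  0.15813833  1.00819651
 -2.42395929] 0.4313204807193986 [-0.35467409  0.40731365 -0.79115694]
150 (235, 151, 58, 75) ((485.3104248046875, 124.56002807617188), (42.815982818603516, 59.39078140258789), 65.72569274902344) [ -0.62359183 -93.69011691]
150 (478, 12, 34, 59) ((518.4080200195312, -62.2005500793457), (22.205848693847656, 31.952159881591797), 86.21391296386719) [ 103.98817208 -251.90308481]
180 (236, 152, 55, 73) ((485.0180969238281, 124.93513488769531), (40.96580505371094, 57.86861038208008), 65.53318786621094) [ -1.04094326 -93.46212899]
180 (480, 14, 32, 50) ((519.701171875, -61.37738800048828), (20.35536766052246, 29.708459854125977), 78.92979431152344) [ 104.84753195 -250.63369986]
```

View pics/v3.png

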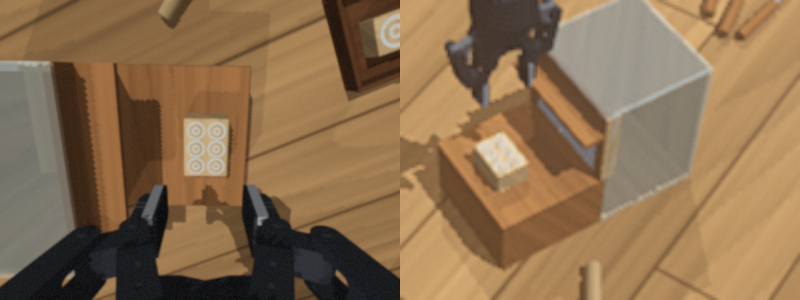

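The block lies flat and free at box (-1, -94), aligned with the ledge, and the flap is shut. I back off, yaw and tilt the tool to push.

>>> {"op": "move_arm", "data": {
  "commands": [
    [0,0,0.17,-5,-12,10,1],
    [0,0,0.34,-10,-24,15,1],
    [0,0,0.51,-15,-36,15,1],
    [0,0,0.68,-20,-48,15,1],
    [0,0,0.85,-26,-60,15,1],
    [0,0,1.02,-26,-60,15,1],
    [0,0,1.19,-26,-60,15,1],
    [0,0,1.36,-26,-60,15,1],
    [0,0,1.53,-26,-60,15,1],
    [0,0,1.57,-26,-60,15,1],
    [0,0,1.57,-26,-60,15,1]
  ]
}}

```text
clock: 7.98
eef_pos: [458.4, 63.2, 238.2]
tcp_rot: [-0.001, 0.835, 0.55, -0.001]
contact_force: [0.3, -0.2, -0.2]
finger_gap: 0.003
gripper_force: 0.0
```

>>> {"op": "move_arm", "data": {
  "commands": [
    [0.12,-0.052,0,0,0,0,1],
    [0.24,-0.104,0,0,0,0,1],
    [0.36,-0.156,0,0,0,0,1],
    [0.48,-0.208,0,0,0,0,1],
    [0.6,-0.26,0,0,0,0,1],
    [0.72,-0.312,0,0,0,0,1],
    [0.72,-0.312,0,0,0,0,1],
    [0.72,-0.312,0,0,0,0,1]
  ]
}}

```text
clock: 8.98
eef_pos: [459.3, 63.8, 239.4]
tcp_rot: [-0.21, 0.772, 0.508, 0.319]
contact_force: [0.0, 0.1, -0.1]
finger_gap: -0.001
gripper_force: 0.0
```

```bash
cat > st.py <<'E'
from h import *
from scipy.spatial.transform import Rotation as Ro
b=np.load("box.npz");s=r.state();q=s["tcp_rot"];M=Ro.from_quat([q[1],q[2],q[3],q[0]]).as_matrix();B=np.eye(3);B[:2,:2]=b["R"]
p=s["eef_pos"]; print(s["clock"],p.round(1),"box",(b["R"].T@(p[:2]-b["o"])).round(1),"q",s["q"].round(2),"\ntool in box\n",(B.T@M).round(2),s["contact_force"].round(1),s["finger_gap"])
E
python3 st.py
```

```text
8.975 [459.3  63.8 239.4] box [  -0.3 -159.8] q [ 1.05  0.23 -0.74  2.23 -0.86  0.88  0.54] 
tool in box
 [[-0.    1.   -0.  ]
 [ 0.71  0.    0.71]
 [ 0.71  0.   -0.71]] [ 0.   0.1 -0.1] -0.0013324377400098027
```

>>> {"op": "move_arm", "data": {
  "commands": [
    [0,0,0,0,0,-45,1],
    [0,0,0,0,0,-90,1],
    [0,0,0,0,0,-120,1],
    [0,0,0,0,0,-134,1],
    [0,0,0,0,0,-134,1],
    [0,0,0,2,5,-134,1],
    [0,0,0,4,9,-134,1],
    [0,0,0,6,14,-134,1],
    [0,0,0,8,18,-134,1],
    [0,0,0,10,23,-134,1]
  ]
}}

```text
clock: 10.22
eef_pos: [469.5, 86.4, 105.4]
tcp_rot: [-0.209, 0.772, 0.508, 0.32]
contact_force: [-0.0, -0.9, 0.4]
finger_gap: -0.001
gripper_force: 0.0
```

```bash
python3 st.py
```

```text
10.225 [469.5  86.4 105.4] box [   0. -135.] q [ 0.96  0.59 -0.75  2.29 -0.93  0.5   0.76] 
tool in box
 [[-0.    1.    0.  ]
 [ 0.71  0.    0.71]
 [ 0.71  0.   -0.71]] [-0.  -0.9  0.4] -0.0014647932743821303
```

>>> {"op": "move_arm", "data": {
  "commands": [
    [0,0,0,3,7,0,1],
    [0,0,0,6,14,0,1],
    [0,0,0,9,21,0,1],
    [0,0,0,12,28,0,1],
    [0,0,0,15,35,0,1],
    [0,0,0,18,42,0,1],
    [0,0,0,21,48,0,1],
    [0,0,0,24,55,0,1],
    [0,0,0,27,62,0,1],
    [0,0,0,30,69,0,1],
    [0,0,0,33,76,0,1],
    [0,0,0,36,83,0,1]
  ]
}}

```text
clock: 11.72
eef_pos: [505.4, 169.7, 105.3]
tcp_rot: [-0.21, 0.772, 0.508, 0.32]
contact_force: [-0.2, -1.1, 1.2]
finger_gap: 0.0
gripper_force: 0.7
```

```bash
python3 st.py; python3 - <<'E'
from h import *
e=grab("scene","scene4");w=grab("wrist","w4")
cv2.imwrite("pics/v4.png",np.hstack([cv2.resize(w["image"],(400,300)),cv2.resize(e["image"][80:200,230:390],(400,300))])[:,:,::-1])
E
```

```text
11.725 [505.4 169.7 105.3] box [ -0.1 -44.3] q [ 0.8   0.65 -0.83  2.26 -1.04  0.33  0.71] 
tool in box
 [[-0.    1.    0.  ]
 [ 0.71  0.    0.71]
 [ 0.71  0.   -0.71]] [-0.2 -1.1  1.2] 0.00019964399794667614
```

View pics/v4.png

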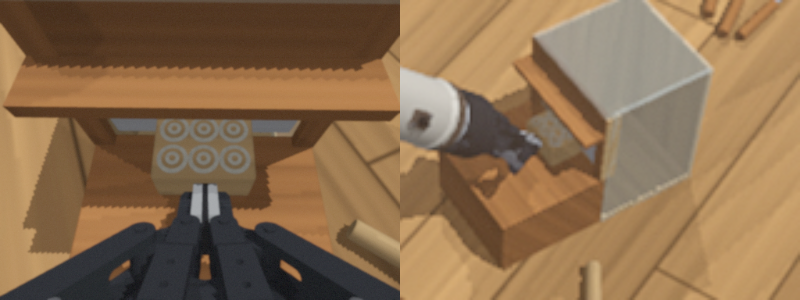

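The block is centred at the flap and starting to open it, and the finger tips touch its rear face. I keep pushing.

>>> {"op": "move_arm", "data": {
  "commands": [
    [0,0,0,2,5,0,1],
    [0,0,0,4,9,0,1],
    [0,0,0,6,14,0,1],
    [0,0,0,8,18,0,1],
    [0,0,0,10,23,0,1],
    [0,0,0,12,28,0,1],
    [0,0,0,14,32,0,1],
    [0,0,0,16,37,0,1],
    [0,0,0,16,37,0,1],
    [0,0,0,16,37,0,1]
  ]
}}

```text
clock: 13.08
eef_pos: [521.1, 206.3, 105.2]
tcp_rot: [-0.21, 0.772, 0.508, 0.32]
contact_force: [-0.1, 0.6, -0.3]
finger_gap: -0.005
gripper_force: 0.0
```

```bash
python3 st.py; python3 - <<'E'
from h import *
e=grab("scene","scene5");w=grab("wrist","w5")
cv2.imwrite("pics/v5.png",np.hstack([cv2.resize(w["image"],(400,300)),cv2.resize(e["image"][80:200,230:390],(400,300))])[:,:,::-1])
E
```

```text
13.075 [521.1 206.3 105.2] box [-0.2 -4.5] q [ 0.72  0.67 -0.86  2.23 -1.08  0.27  0.69] 
tool in box
 [[-0.    1.   -0.  ]
 [ 0.71  0.    0.71]
 [ 0.71  0.   -0.71]] [-0.1  0.6 -0.3] -0.004689215620381708
```

View pics/v5.png

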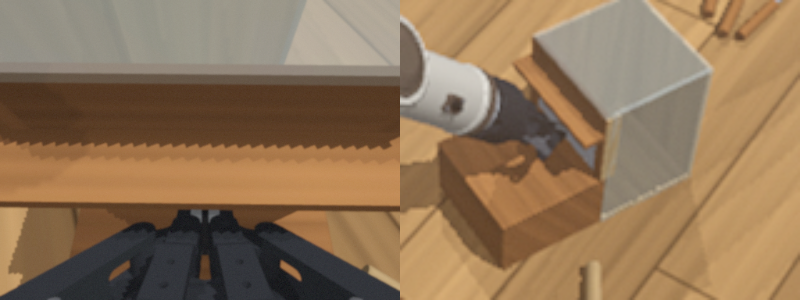

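Contact force is gone and no block is in sight on the ledge, so it has probably dropped in. I retract and check.

>>> {"op": "move_arm", "data": {
  "commands": [
    [0,0,0,-4,-9,0,1],
    [0,0,0,-12,-28,0,1],
    [0,0,0,-24,-55,0,1],
    [0,0,0,-40,-92,0,1],
    [0,0,0,-56,-129,10,1],
    [0,0,0,-62,-143,50,1],
    [0,0,0,-62,-143,100,1],
    [0,0,0,-62,-143,140,1],
    [0,0,0,-62,-143,140,1],
    [0,0,0,-62,-143,140,1]
  ]
}}

```text
clock: 14.42
eef_pos: [458.7, 62.7, 244.7]
tcp_rot: [-0.209, 0.772, 0.508, 0.319]
contact_force: [-0.3, 0.1, 0.1]
finger_gap: -0.002
gripper_force: 0.0
```

```bash
python3 st.py; python3 - <<'E'
from h import *
e=grab("scene","scene6");w=grab("wrist","w6")
cv2.imwrite("pics/v6.png",np.hstack([cv2.resize(w["image"],(400,300)),cv2.resize(e["image"][80:200,230:390],(400,300))])[:,:,::-1])
E
```

```text
14.425 [458.7  62.7 244.7] box [  -0.5 -161. ] q [ 1.05  0.22 -0.73  2.23 -0.87  0.9   0.53] 
tool in box
 [[-0.    1.    0.  ]
 [ 0.71  0.    0.71]
 [ 0.71  0.   -0.71]] [-0.3  0.1  0.1] -0.0015254830469452437
```

View pics/v6.png

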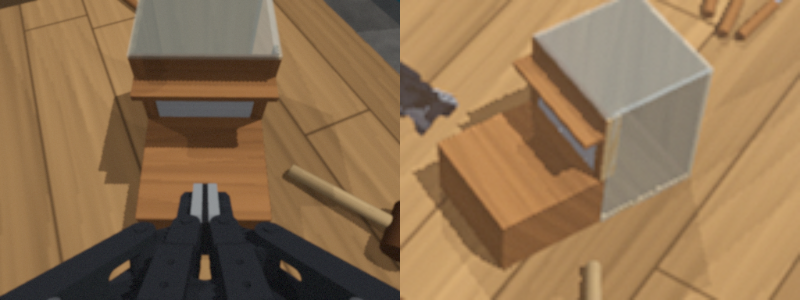

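The ledge is empty, the flap hangs shut, the mallet hasn't moved and the arm touches nothing. I hand the job in.

```bash
python3 -c "
from plant import r
print(r.finish_job())"
```

```text
the job is handed in; nothing more can be done
None
```

I set the oblong block on the ledge, released it and pushed it in through the flap, which is shut again, and handed the job in at about 14.5 s; the block's drop is inferred from the empty ledge and zero contact force (it can't be seen inside the box), and no verdict came back.

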